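# Probe the bearing block's blind bore with the depth rod

### The job

Goods-in check at the parts store: take the depth rod (the one with the plain straight grip) out of the wooden stand and lower it, without dropping it, upright into the round blind bore of the square bearing block until it bottoms out. Hold it still and upright on the bottom for two seconds so that the depth can be read, then let go and leave the rod in the bore. Leave the T-handled tap in the stand.

Things in the scene. Friction and masses are not known exactly. Their poses are not given: they have to be found in the camera images.
- depth_rod: Loose depth rod, 0.15 to 0.25 kg: bright steel rod 16 mm in diameter, 100 mm long, with fine dark rings, below a plain black cylindrical grip 26 mm in diameter, 45 mm tall (100 to 145 mm above the tip). Origin: centre of the tip (lower end); z runs up along the rod to the grip. It starts upright in either hole of the stand, tip 10 mm above the table. Let go in the bore, it may lean.
- bearing_block: Fixed square steel block, 90 x 90 mm, 90 mm tall, with a round blind bore in the middle of its top: 38 mm wide, 70 mm deep, floor 20 mm above the table. Origin: centre of the underside, on the bore's axis; z up. Beside it, in any order, lie a 50 mm tall square block with a square through pocket and a round dark flange with a solid hub: leave these.
- tap: Loose thread tap: dark steel shank 16 mm in diameter, 120 mm tall, with a T-handle, a 90 mm crossbar 108 mm above its tip lying along the stand. Origin: centre of its tip; z up. It stands in the stand's other hole, 130 mm from the depth rod.
- stand: Fixed wooden stand, 220 (along its x) x 70 x 40 mm, with two round holes 18 mm wide and 30 mm deep on its x axis, 65 mm either side of the middle. Origin: centre of the underside, z up. A rod must rise 30 mm to come free of it.
Not all that is in view belongs to the job. There is more than one size of the depth_rod; the job needs the larger. What is shaped like the bearing_block but orange is not meant.

How it is judged:
By the outcome, as a careful person would: the job done as asked, in the order asked, and still so for the second after the job is handed in, with the robot touching nothing.
It also fails if it takes over 48 s, if anything falls off the work surface, if the arm or the gripper's body presses on something with over 40 N, if the wrist force passes 120 N, or if a joint passes its speed limit or range.

### The arm

A 6-joint arm with a two-finger parallel gripper is mounted at the origin on the work surface. World frame = base frame: x ahead of the robot, y to its left, z up, the work surface at z = 0. Lengths are in m, angles in degrees, forces in N, time in s.
With the tool pointing down it reaches from about 0.375 to 0.9 m from the base axis. Payload 3.1 kg.
Tool frame: the origin (TCP) lies between the finger pads; the fingertips stand 22 mm ahead of it and the grasp point (between the pads) lies 3 mm ahead of it; z points along the fingers, y is the line along which they close (so a half turn about z gives the same grasp; the last joint's range is limited). The gripper opens to 87 mm and grips with 3 to 60 N. Pads are 19 mm wide; open, the fingers measure 117 mm over their backs; the gripper's body (75 mm by 190 mm) begins 51 mm behind the grasp point.
Start: joints at [63.856, 30.224, 82.088, -0, 67.689, -10.227], TCP at [0.171, 0.601, 0.245] pointing down, gripper open.
Joint ranges: [-176.69, 176.69], [-43.24, 126.21], [12.49, 139.97], [-82, 262], [0, 151.66], [-163.58, 163.58]. Speed limits (degrees/s): [159.86, 159.86, 180, 180, 180, 180].

### API

Orientations are given as a 3x3 rotation matrix whose columns are the frame's x, y, z axes.
In Python, from rig import bot, capture, search_frame, outline_of, spot_point gives the robot as it stands.
- The arm moves only by the tool jog_arm, never from a script. Its argument "rows" is text: rows parted by semicolons, each of 7 numbers parted by spaces: the opening, from 0 (shut) to 1 (fully open), then the shift along the tool's x, y, z as a fraction of full scale, then the turn, a rotation vector about the tool's x, y, z as a fraction of full scale. A call has 1 to 20 rows; each row is the pose to reach, as a shift and turn from the pose commanded when the call began, along the tool's axes at that moment; what a row does not reach only later rows make up. Full scale, the value 1, is 0.5 m for a shift and pi/4 rad for a turn. A row lasts 1/12 s, in which the tool goes at most 41.7 mm and 7.16 degrees, less where a joint would pass 70% of its speed; a pose out of reach is approached as far as the arm can. A call with a number of a shift or a turn outside -1 to 1 is refused whole. A call with a gripper value outside its range is refused whole. The fingers move at their own pace and stop on an object; the grip force is fixed at half the most. Time passes only in rows, so rows that repeat a pose let the fingers close. It gives the time, the measured TCP pose, the force, the opening and the grip force at its end, in the units of the state.
- bot.read_state(): the state, without advancing time (a new reading comes with each control period).
- capture(name): name is "scene" or "top"; returns a dict with "pixels" (384x512x3 uint8, red, green, blue), "fx", "fy", "cx", "cy" (pixels), "distortion" ([k1, k2, p1, p2, k3] as OpenCV has them; the pictures are not rectified), "R" (3x3) and "t" (3): a world point X has camera coordinates R X + t. Camera axes: x right, y down, z forward; pixel columns grow to the right and rows downward; lengths in m; the calibration is good to about 2 mm. A picture is of the moment at which its call begins. There is no depth.
- bot.hand_in(): hands the job in; it is judged then, once.
Trained networks look in a picture, given as the dict that the camera call returned (one of the last four; its "shot" number tells which), for a name from the list of things; names that differ only in an ending like _2 or _b are one class to them, and where a whole thing is asked for, a point or a joint stands for the part that bears it (a point fixed in the world has none). Each returns a list of dicts, best first, with "conf" (0 to 1); they miss things now and then, are a little off and sometimes report something else, mostly with a low value. They report only what shows in the picture. A call takes as long as a camera call. They do not tell look-alikes from the thing itself.
- search_frame(label, picture): "point" ([x, y, z] in m, in world coordinates, good to about 4 mm: the middle of the surface that is visible of it).
- outline_of(label, picture): "region" (384x512 bool, what is visible of it).
- spot_point(label, picture): "point" ([x, y, z] in m, in world coordinates, good to about 4 mm: a listed point, or the origin of a listed thing).
The state is a dict: "time_s": time; "joint_positions": joint angles; "qvel": joint speeds; "tau": joint torques, N m; "position": TCP position; "tcp_rot": TCP orientation; "force": force on the tool from outside, world axes, zero at the start; "moment": the same for the moment, N m; "opening": opening from 0.0 (shut) to 1.0 (fully open); "grasp_force": force on a finger pad.
Only numpy, scipy, OpenCV 4.12 (cv2) and the standard library are available. Lean on these libraries where they do the work, as an engineer would, in place of code of your own. Each camera call takes 0.05 s, during which the arm holds its last target. There are 200 camera calls.

## Working session

There is one attempt and no reset: what is moved stays moved. The work goes in short steps, Python scripts to look and compute and a tool call to move; the robot and the scene stay as the last step left them, time stands still between calls to the robot, and variables do not carry over. Pictures are saved under pics/ and viewed, at most 10 in all, crops included, and the job is handed in when it is done.

Besides the shell and the picture viewer there is one more tool, called after "Request:" as name(argument=value, ...), one argument or row to a line, values as JSON. jog_arm: Moves the arm, as the interface text tells. Its arguments: {"type":"object","properties":{"rows":{"type":"string"}},"required":["rows"]}

```bash
mkdir -p pics
cat > h.py <<'E'
import numpy as np, cv2
from rig import bot, capture, search_frame, outline_of, spot_point
def save(c,n,box=None,k=1):
    p=c["pixels"][:,:,::-1]
    if box: p=p[box[1]:box[3],box[0]:box[2]]
    cv2.imwrite("pics/"+n,cv2.resize(p,None,fx=k,fy=k,interpolation=cv2.INTER_CUBIC))
def K(c): return np.array([[c["fx"],0,c["cx"]],[0,c["fy"],c["cy"]],[0,0,1.]])
def proj(c,X):
    return cv2.projectPoints(np.array(X,float).reshape(-1,1,3),cv2.Rodrigues(np.array(c["R"]))[0],np.array(c["t"],float),K(c),np.array(c["distortion"],float))[0][:,0]
def ray(c,uv,z):
    q=cv2.undistortPoints(np.array(uv,float).reshape(-1,1,2),K(c),np.array(c["distortion"],float))[:,0]
    R=np.array(c["R"]);t=np.array(c["t"]);o=-R.T@t
    d=np.c_[q,np.ones(len(q))]@R
    return o+d*((z-o[2])/d[:,2])[:,None]
E
python3 - <<'E'
from h import *
s=bot.read_state();print(s["time_s"],s["position"],np.round(s["tcp_rot"],3).tolist())
a=capture("scene");b=capture("top")
im=np.hstack([a["pixels"],b["pixels"]])
save(a,"s0.png",k=1.5);save(b,"t0.png",k=1.5)
for n,c in(("scene",a),("top",b)):
  print(n,"cam",np.round(-np.array(c["R"]).T@c["t"],3))
  for l in("depth_rod","bearing_block","tap","stand"):
    for r in spot_point(l,c): print(l,np.round(r["point"],3),round(r["conf"],2),proj(c,r["point"]).round()[0])
E
```

```text
0.0 [0.17106091 0.60041179 0.24355432] [[-0.962, 0.274, -0.001], [0.274, 0.962, -0.002], [0.0, -0.002, -1.0]]
scene cam [ 0.768 -0.255  0.641]
depth_rod [ 0.586 -0.254  0.012] 0.91 [184. 332.]
depth_rod [ 0.637 -0.165  0.   ] 0.63 [246. 318.]
bearing_block [ 0.34  -0.045  0.004] 0.6 [194. 172.]
bearing_block [0.483 0.022 0.001] 0.55 [264. 196.]
bearing_block [ 0.517 -0.266  0.001] 0.36 [155. 307.]
tap [ 0.454 -0.283  0.009] 0.74 [125. 285.]
stand [ 0.52  -0.266 -0.   ] 0.69 [156. 308.]
top cam [ 0.439 -0.006  0.848]
depth_rod [ 0.583 -0.247  0.011] 0.91 [371. 155.]
depth_rod [ 0.63  -0.166 -0.   ] 0.6 [330. 133.]
bearing_block [ 0.485  0.024 -0.   ] 0.71 [238. 201.]
bearing_block [ 0.338 -0.046  0.004] 0.61 [271. 274.]
tap [ 0.459 -0.278  0.006] 0.84 [385. 216.]
stand [ 0.522 -0.262  0.001] 0.95 [377. 185.]
stand [ 0.459 -0.275  0.009] 0.75 [384. 216.]
```

View pics/s0.png

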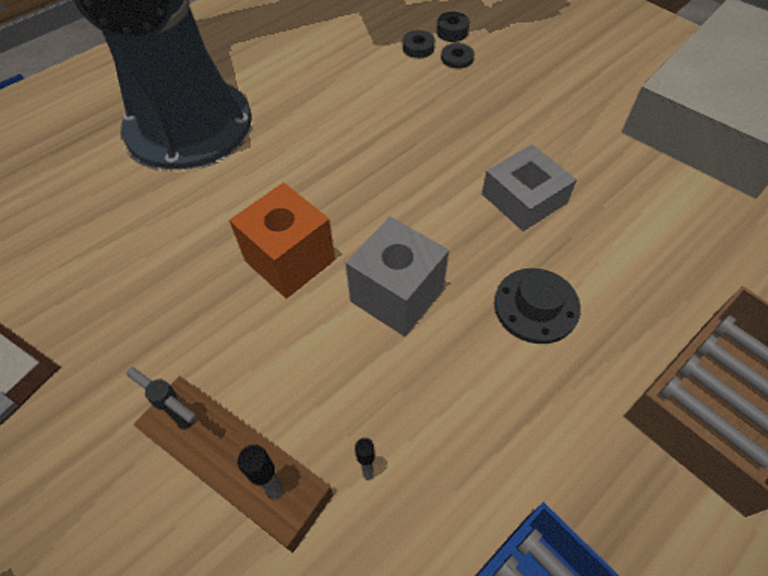

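View pics/t0.png

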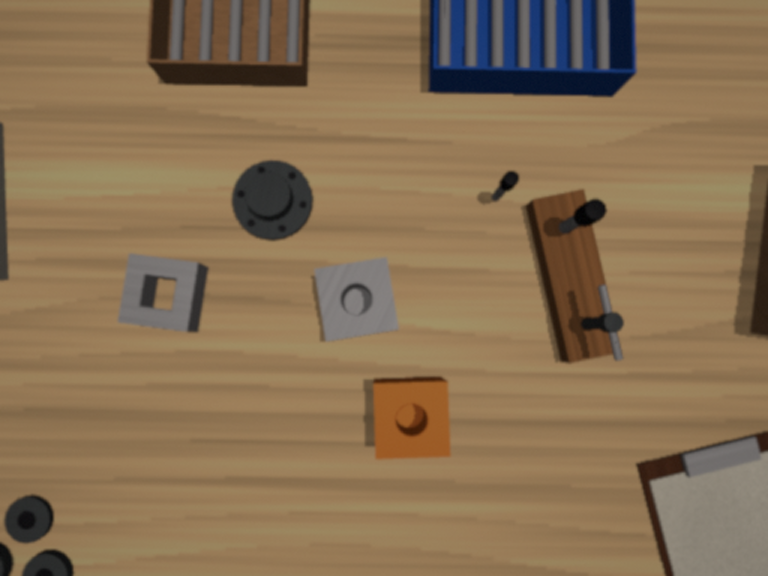

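The scene shows two rods. One is in the stand, grip at scene (170,309), top (395,140). The other is a short one standing on the table, scene (244,305), top (335,125). The rod in the stand fits: it is the larger, and its tip is 10 mm up. The grey block at scene (265,180), top (237,199) is the one meant. The orange one at top (274,279) is excluded. I'll confirm with a crop and refine the positions.

Run:
```python
from h import *
a=capture("scene");b=capture("top")
pa=a["pixels"][235:375,70:270,::-1];pb=b["pixels"][105:245,200:400+20,::-1]
cv2.imwrite("pics/c1.png",cv2.resize(np.vstack([pa,pb[:,:200]]),None,fx=2.1,fy=2.1,interpolation=cv2.INTER_CUBIC))
def foot(c,l,xy):
  return None
from scipy.optimize import least_squares
# grip-top centroid: segment dark grip, compare silhouettes via centroids of projected grip axis middle
for n,c in(("scene",a),("top",b)):
  for l in("depth_rod",):
    for r in outline_of(l,c):
      m=r["region"];g=(c["pixels"].max(2)<45)&m
      v,u=np.nonzero(g); 
      if len(u): print(n,l,round(r["conf"],2),m.sum(),len(u),ray(c,[[u.mean(),v.mean()]],0.135).round(4))
  g=cv2.cvtColor(c["pixels"],cv2.COLOR_RGB2GRAY)
  for r in outline_of("bearing_block",c):
    v,u=np.nonzero(r["region"]);print(n,"block",round(r["conf"],2),len(u),u.mean().round(),v.mean().round(),c["pixels"][v,u].mean(0).round())
for x in([.584,-.25,.0],):
  x=np.array(x)
  for n,c in(("scene",a),("top",b)):print(n,proj(c,[x+[0,0,.11],x+[0,0,.155],[.484,.023,.09]]).round(1).tolist())
```

```text
scene depth_rod 0.72 619 473 [[ 0.5876 -0.2506  0.135 ]]
scene depth_rod 0.51 270 178 [[ 0.6446 -0.172   0.135 ]]
scene block 0.95 3379 189.0 159.0 [116.  61.  29.]
scene block 0.85 3512 264.0 183.0 [87. 85. 85.]
top depth_rod 0.52 184 111 [[ 0.6194 -0.1534  0.135 ]]
top block 0.75 2683 274.0 278.0 [146.  86.  37.]
top block 0.69 2442 237.0 199.0 [126. 121. 119.]
scene [[173.3, 312.7], [166.5, 303.5], [265.4, 170.2]]
top [[388.1, 145.5], [396.7, 140.5], [236.5, 198.6]]
```

View pics/c1.png

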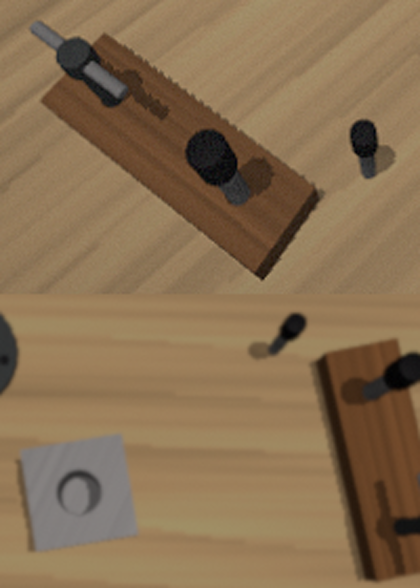

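The crop confirms it: the larger plain-grip rod is in the stand with its grip at top (393,141), and the grey block's bore is at top (238,199). The short rod at top (337,124) is not the one. Now moving in an arc towards the rod.

Request:
jog_arm(
  rows="1 -0.64 -0.71 -0.12 0 0 0;1 -0.64 -0.71 -0.12 0 0 0;1 -0.64 -0.71 -0.12 0 0 0;1 -0.64 -0.71 -0.12 0 0 0;1 -0.64 -0.71 -0.12 0 0 0;1 -0.64 -0.71 -0.12 0 0 0;1 -0.64 -0.71 -0.12 0 0 0;1 -0.64 -0.71 -0.12 0 0 0;1 -0.64 -0.71 -0.12 0 0 0;1 -0.64 -0.71 -0.12 0 0 0;1 -0.64 -0.71 -0.12 0 0 0;1 -0.64 -0.71 -0.12 0 0 0;1 -0.64 -0.71 -0.12 0 0 0;1 -0.64 -0.71 -0.12 0 0 0;1 -0.64 -0.71 -0.12 0 0 0;1 -0.64 -0.71 -0.12 0 0 0",
)

```text
time_s: 2.13
position: [0.3808, 0.1728, 0.3043]
tcp_rot: [[-0.962, 0.273, -0.001], [0.273, 0.962, 0.0], [0.001, 0.0, -1.0]]
force: [0.6, -0.7, -0.1]
opening: 1.004
grasp_force: 0.0
```

Request:
jog_arm(
  rows="1 -0.626 -0.702 0 0 0 0;1 -0.626 -0.702 0 0 0 0;1 -0.626 -0.702 0 0 0 0;1 -0.626 -0.702 0 0 0 0;1 -0.626 -0.702 0 0 0 0;1 -0.626 -0.702 0 0 0 0;1 -0.626 -0.702 0 0 0 0;1 -0.626 -0.702 0 0 0 0;1 -0.626 -0.702 0 0 0 0;1 -0.626 -0.702 0 0 0 0;1 -0.626 -0.702 0 0 0 0;1 -0.626 -0.702 0 0 0 0;1 -0.626 -0.702 0 0 0 0;1 -0.626 -0.702 0 0 0 0;1 -0.626 -0.702 0 0 0 0;1 -0.626 -0.702 0 0 0 0",
)

```text
time_s: 3.47
position: [0.586, -0.249, 0.3045]
tcp_rot: [[-0.962, 0.272, -0.001], [0.272, 0.962, 0.001], [0.001, 0.001, -1.0]]
force: [-0.9, 0.5, 0.1]
opening: 0.996
grasp_force: 0.0
```

Request:
jog_arm(
  rows="1 0 0 0.06 0 0 0;1 0 0 0.12 0 0 0;1 0 0 0.18 0 0 0;1 0 0 0.24 0 0 0;1 0 0 0.28 0 0 0;1 0 0 0.31 0 0 0;1 0 0 0.33 0 0 0;1 0 0 0.338 0 0 0;1 0 0 0.338 0 0 0;1 0 0 0.338 0 0 0",
)

```text
time_s: 4.3
position: [0.587, -0.2513, 0.1366]
tcp_rot: [[-0.962, 0.274, 0.001], [0.274, 0.962, -0.001], [-0.002, -0.0, -1.0]]
force: [0.4, 0.0, -0.1]
opening: 1.001
grasp_force: 0.0
```

Run:
```python
from h import *
a=capture("scene");b=capture("top")
pa=a["pixels"][230:370,70:270,::-1];pb=b["pixels"][60:200,290:490,::-1]
cv2.imwrite("pics/c2.png",cv2.resize(np.vstack([pa,pb]),None,fx=2.1,fy=2.1,interpolation=cv2.INTER_CUBIC))
print(bot.read_state()["position"],bot.read_state()["force"])
```

```text
[ 0.58726668 -0.251772    0.13702069] [-0.12655471 -0.25948913  0.0078028 ]
```

View pics/c2.png

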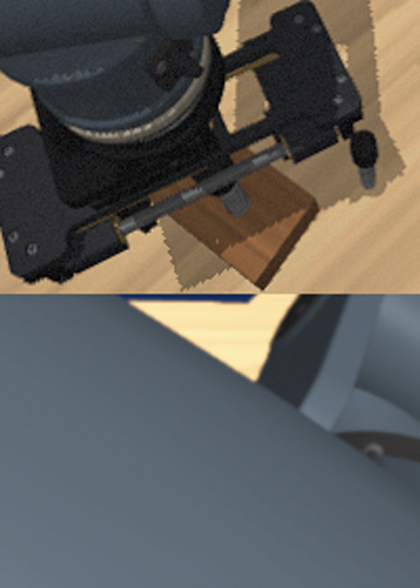

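The rod's shank (scene ~(182,326)) sits beneath the middle of the gripper, with the fingers on either side and the small rod clear. Closing.

Request:
jog_arm(
  rows="0.6 0 0 0 0 0 0;0.5 0 0 0 0 0 0;0.4 0 0 0 0 0 0;0.3 0 0 0 0 0 0;0 0 0 0 0 0 0;0 0 0 0 0 0 0;0 0 0 0 0 0 0;0 0 0 0 0 0 0;0 0 0 0 0 0 0;0 0 0 0 0 0 0",
)

```text
time_s: 5.23
position: [0.5865, -0.2515, 0.1355]
tcp_rot: [[-0.962, 0.274, -0.0], [0.274, 0.962, 0.0], [0.0, 0.0, -1.0]]
force: [0.1, 0.6, -0.3]
opening: 0.322
grasp_force: 0.6
```

Request:
jog_arm(
  rows="0 0 0 0 0 0 0;0 0 0 0 0 0 0;0 0 0 0 0 0 0;0 0 0 0 0 0 0;0 0 0 0 0 0 0;0 0 0 0 0 0 0",
)

```text
time_s: 5.73
position: [0.5864, -0.2514, 0.1355]
tcp_rot: [[-0.962, 0.274, -0.0], [0.274, 0.962, 0.0], [0.0, 0.0, -1.0]]
force: [0.5, -0.1, 0.3]
opening: 0.295
grasp_force: 30.0
```

Request:
jog_arm(
  rows="0 0 0 -0.01 0 0 0;0 0 0 -0.02 0 0 0;0 0 0 -0.03 0 0 0;0 0 0 -0.045 0 0 0;0 0 0 -0.06 0 0 0;0 0 0 -0.08 0 0 0;0 0 0 -0.1 0 0 0;0 0 0 -0.12 0 0 0;0 0 0 -0.15 0 0 0;0 0 0 -0.18 0 0 0;0 0 0 -0.21 0 0 0;0 0 0 -0.24 0 0 0;0 0 0 -0.26 0 0 0;0 0 0 -0.27 0 0 0;0 0 0 -0.27 0 0 0;0 0 0 -0.27 0 0 0",
)

```text
time_s: 7.07
position: [0.5862, -0.2513, 0.2705]
tcp_rot: [[-0.962, 0.274, -0.0], [0.274, 0.962, 0.0], [0.0, 0.0, -1.0]]
force: [-0.3, 0.6, -3.4]
opening: 0.292
grasp_force: 30.0
```

Run:
```python
from h import *
s=bot.read_state();p=s["position"];print(p,s["grasp_force"],s["force"],s["moment"])
a=capture("scene");b=capture("top")
tip=np.array(p)-[0,0,.1255]
for c in(a,b):
  print(proj(c,[tip,tip+[0,0,.1]]).round(1).tolist())
  for r in spot_point("depth_rod",c):print(np.round(r["point"],4),round(r["conf"],2))
save(a,"c3.png",(80,200,300,360),3)
```

```text
[ 0.58623148 -0.25134451  0.27045304] 29.96544092427939 [-0.25573156  0.63171838 -3.36172421] [0.01920913 0.03730975 0.02639059]
[[168.2, 307.7], [149.2, 282.4]]
[ 0.6328 -0.1624  0.0012] 0.82
[ 0.5859 -0.255   0.1473] 0.74
[[395.5, 140.4], [418.6, 126.9]]
[ 0.6315 -0.1647  0.0016] 0.5
```

View pics/c3.png

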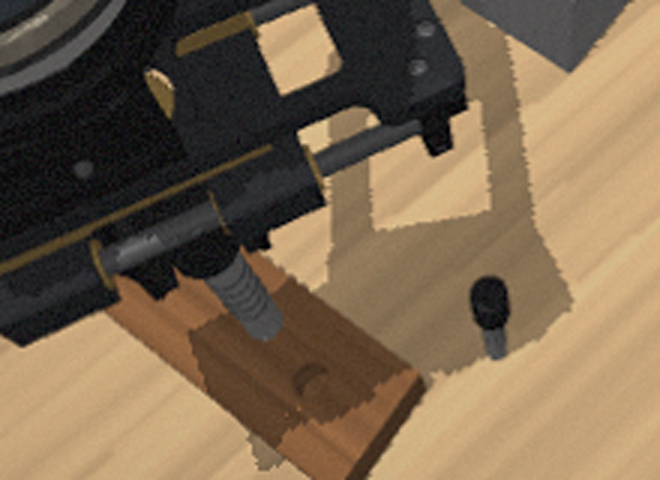

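The rod hangs upright in the gripper, its tip at scene (168,310) as predicted, and the hole is empty. Carrying it to the block.

Request:
jog_arm(
  rows="0 0.01 0.014 0 0 0 0;0 0.03 0.04 0 0 0 0;0 0.055 0.075 0 0 0 0;0 0.085 0.116 0 0 0 0;0 0.12 0.163 0 0 0 0;0 0.155 0.21 0 0 0 0;0 0.19 0.258 0 0 0 0;0 0.225 0.306 0 0 0 0;0 0.26 0.353 0 0 0 0;0 0.29 0.394 0 0 0 0;0 0.315 0.428 0 0 0 0;0 0.333 0.452 0 0 0 0;0 0.343 0.466 0 0 0 0;0 0.346 0.47 0 0 0 0;0 0.346 0.47 0 0 0 0;0 0.346 0.47 0 0 0 0",
)

```text
time_s: 8.6
position: [0.4851, 0.0214, 0.2706]
tcp_rot: [[-0.962, 0.274, 0.001], [0.274, 0.962, -0.001], [-0.001, -0.0, -1.0]]
force: [0.9, -0.8, -2.2]
opening: 0.289
grasp_force: 30.0
```

Run:
```python
from h import *
s=bot.read_state();p=s["position"];print(p,s["grasp_force"])
a=capture("scene");b=capture("top")
tip=np.array(p)-[0,0,.1255]
th=np.linspace(0,6.28,9)[:-1]
print(proj(a,[tip,[.484,.022,.09]]).round(1).tolist())
c=dict(a);im=a["pixels"].copy()
for r in spot_point("bearing_block",a):print(np.round(r["point"],4),round(r["conf"],2))
k=4;x0,y0=200,90
o=cv2.resize(im[y0:y0+140,x0:x0+140,::-1],None,fx=k,fy=k,interpolation=cv2.INTER_CUBIC)
t=np.linspace(0,2*np.pi,60)
q=(proj(a,np.c_[.484+.019*np.cos(t),.022+.019*np.sin(t),0*t+.09])-[x0,y0]+.5)*k
cv2.polylines(o,[q.astype(int).reshape(-1,1,2)],True,(0,255,0),1)
cv2.imwrite("pics/c4.png",o)
```

```text
[0.48509454 0.02139056 0.27062446] 29.96537283528596
[[265.5, 152.0], [265.0, 170.5]]
[ 0.3398 -0.044   0.0025] 0.87
[ 0.4803  0.0212 -0.0017] 0.59
```

View pics/c4.png

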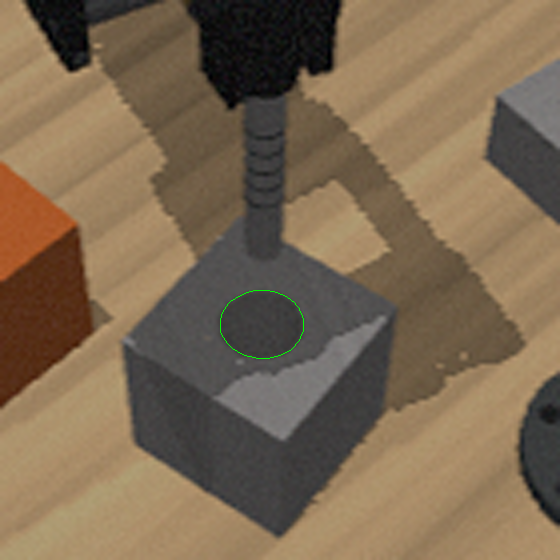

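The predicted rim (green) lies on the bore at scene (265,171), and the rod is upright above it. Lowering to just above the floor.

Request:
jog_arm(
  rows="0 0 0 0.015 0 0 0;0 0 0 0.035 0 0 0;0 0 0 0.055 0 0 0;0 0 0 0.075 0 0 0;0 0 0 0.095 0 0 0;0 0 0 0.115 0 0 0;0 0 0 0.135 0 0 0;0 0 0 0.155 0 0 0;0 0 0 0.175 0 0 0;0 0 0 0.195 0 0 0;0 0 0 0.21 0 0 0;0 0 0 0.222 0 0 0;0 0 0 0.23 0 0 0;0 0 0 0.234 0 0 0;0 0 0 0.234 0 0 0;0 0 0 0.234 0 0 0",
)

```text
time_s: 10.08
position: [0.4848, 0.0219, 0.1537]
tcp_rot: [[-0.962, 0.274, 0.001], [0.274, 0.962, -0.0], [-0.001, 0.0, -1.0]]
force: [-0.4, -0.7, -2.8]
opening: 0.29
grasp_force: 30.0
```

Request:
jog_arm(
  rows="0 0 0 0.002 0 0 0;0 0 0 0.004 0 0 0;0 0 0 0.006 0 0 0;0 0 0 0.008 0 0 0;0 0 0 0.01 0 0 0;0 0 0 0.012 0 0 0;0 0 0 0.0125 0 0 0;0 0 0 0.013 0 0 0;0 0 0 0.0135 0 0 0;0 0 0 0.014 0 0 0;0 0 0 0.014 0 0 0;0 0 0 0.014 0 0 0",
)

```text
time_s: 11.08
position: [0.4846, 0.0219, 0.1466]
tcp_rot: [[-0.962, 0.274, 0.0], [0.274, 0.962, -0.0], [-0.0, -0.0, -1.0]]
force: [-0.6, 0.4, -2.0]
opening: 0.29
grasp_force: 30.0
```

Request:
jog_arm(
  rows="0 0 0 0.001 0 0 0;0 0 0 0.001 0 0 0;0 0 0 0.002 0 0 0;0 0 0 0.002 0 0 0;0 0 0 0.003 0 0 0;0 0 0 0.003 0 0 0;0 0 0 0.003 0 0 0",
)

```text
time_s: 11.67
position: [0.4847, 0.0219, 0.1454]
tcp_rot: [[-0.962, 0.274, 0.0], [0.274, 0.962, -0.0], [-0.0, 0.0, -1.0]]
force: [-1.8, -0.9, 2.8]
opening: 0.29
grasp_force: 30.0
```

The force went from -2 to +2.8 N at the expected height, so the rod is on the floor. I'll press very slightly and hold for more than two seconds.

Request:
jog_arm(
  rows="0 0 0 0.0006 0 0 0;0 0 0 0.0006 0 0 0;0 0 0 0.0006 0 0 0;0 0 0 0.0006 0 0 0;0 0 0 0.0006 0 0 0;0 0 0 0.0006 0 0 0;0 0 0 0.0006 0 0 0;0 0 0 0.0006 0 0 0;0 0 0 0.0006 0 0 0;0 0 0 0.0006 0 0 0;0 0 0 0.0006 0 0 0;0 0 0 0.0006 0 0 0;0 0 0 0.0006 0 0 0;0 0 0 0.0006 0 0 0;0 0 0 0.0006 0 0 0;0 0 0 0.0006 0 0 0;0 0 0 0.0006 0 0 0;0 0 0 0.0006 0 0 0;0 0 0 0.0006 0 0 0;0 0 0 0.0006 0 0 0",
)

```text
time_s: 13.33
position: [0.4848, 0.0219, 0.1454]
tcp_rot: [[-0.962, 0.274, 0.001], [0.274, 0.962, -0.0], [-0.001, 0.0, -1.0]]
force: [-0.3, -0.5, 5.1]
opening: 0.287
grasp_force: 30.0
```

Request:
jog_arm(
  rows="0 0 0 0 0 0 0;0 0 0 0 0 0 0;0 0 0 0 0 0 0;0 0 0 0 0 0 0;0 0 0 0 0 0 0;0 0 0 0 0 0 0;0 0 0 0 0 0 0;0 0 0 0 0 0 0;0 0 0 0 0 0 0;0 0 0 0 0 0 0;0 0 0 0 0 0 0;0 0 0 0 0 0 0;0 0 0 0 0 0 0;0 0 0 0 0 0 0;0 0 0 0 0 0 0;0 0 0 0 0 0 0",
)

```text
time_s: 14.67
position: [0.4848, 0.0219, 0.1454]
tcp_rot: [[-0.962, 0.274, 0.001], [0.274, 0.962, -0.0], [-0.001, 0.0, -1.0]]
force: [-1.1, -0.3, 4.9]
opening: 0.295
grasp_force: 30.0
```

Run:
```python
from h import *
a=capture("scene");save(a,"c5.png",(200,90,340,230),4)
s=bot.read_state();print(s["time_s"],s["position"],s["force"])
```

```text
14.7167 [0.48481016 0.02189273 0.14539004] [-1.11858712 -0.08239207  5.29483217]
```

View pics/c5.png

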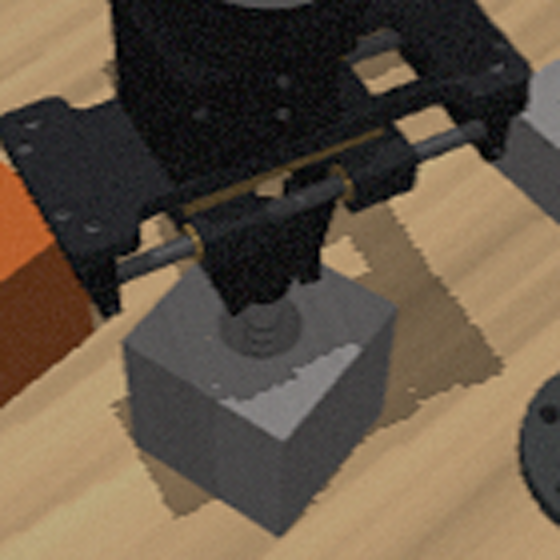

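The rod's shank is upright inside the grey block's bore (scene ~(265,172)) and has been held for 3 s. Releasing.

Request:
jog_arm(
  rows="0.4 0 0 0 0 0 0;0.5 0 0 0 0 0 0;0.6 0 0 0 0 0 0;0.8 0 0 0 0 0 0;1 0 0 0 0 0 0;1 0 0 0 0 0 0;1 0 0 0 0 0 0;1 0 0 0 0 0 0;1 0 0 0 0 0 0;1 0 0 0 0 0 0;1 0 0 0 0 0 0;1 0 0 0 0 0 0;1 0 0 0 0 0 0;1 0 0 0 0 0 0",
)

```text
time_s: 15.88
position: [0.4846, 0.0219, 0.1448]
tcp_rot: [[-0.962, 0.274, 0.0], [0.274, 0.962, -0.0], [-0.0, -0.0, -1.0]]
force: [0.6, 0.2, -0.1]
opening: 0.999
grasp_force: 0.0
```

Request:
jog_arm(
  rows="1 0 0 -0.01 0 0 0;1 0 0 -0.02 0 0 0;1 0 0 -0.04 0 0 0;1 0 0 -0.07 0 0 0;1 0 0 -0.1 0 0 0;1 0 0 -0.14 0 0 0;1 0 0 -0.18 0 0 0;1 0 0 -0.22 0 0 0;1 0 0 -0.26 0 0 0;1 0 0 -0.3 0 0 0;1 0 0 -0.32 0 0 0;1 0 0 -0.32 0 0 0;1 0 0 -0.32 0 0 0;1 0 0 -0.32 0 0 0",
)

```text
time_s: 17.05
position: [0.4838, 0.0221, 0.3042]
tcp_rot: [[-0.962, 0.274, -0.001], [0.274, 0.962, 0.0], [0.001, -0.0, -1.0]]
force: [0.2, -0.2, 0.1]
opening: 1.0
grasp_force: 0.0
```

Run:
```python
from h import *
a=capture("scene");save(a,"c6.png",k=1.5)
s=bot.read_state();print(s["time_s"],s["position"],s["force"])
```

```text
17.1 [0.48377054 0.02206196 0.30385835] [-0.37332543  0.93815277 -0.18990376]
```

View pics/c6.png

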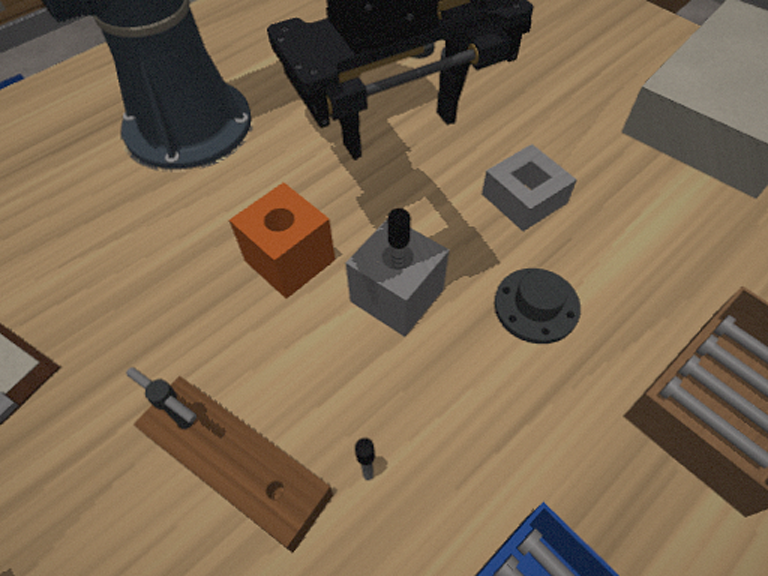

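The rod stands upright in the grey block's bore (scene (266,155)), the tap is still in the stand, and the gripper is clear. Handing in.

```bash
python3 -c "
from h import *
print(bot.hand_in())"
```

```text
the job is handed in; nothing more can be done
None
```

The larger depth rod is in the grey bearing block's bore: it bottomed out, was held upright there for about 3 s, and was then released standing upright; the tap stayed in the stand, and the job was handed in at about 17 s.

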